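# Open the hydraulic tank's filler

### The job

Open the hydraulic tank for topping up: lift the hinged steel locking tab and fold it right back, unscrew the winged filler cap beneath it (counter-clockwise, a bit under a quarter turn) and lift it off. Set the cap down gently, upright on its stem, in the steel parts tray; do not drop it in. Leave the tab folded back, and do not disturb the nipple in the tray or the other things on the bench.

Things in the scene. Friction and masses are not known exactly. Their poses are not given: they have to be found in the camera images.
- tank: blue steel hydraulic tank, 230 x 270 mm (x, y), 100 mm high to its lid, fixed, on the left or right of the bench, turned a little. Origin under its centre. On its lid: at x = -20, y = +45 mm the filler neck with its cap under the tab; at y = -82 mm a grey pump motor along x (x = -70 to +90 mm, 65 mm diameter, top 67 mm above the lid).
- neck (a point): centre of the top face of the filler neck, a 68 mm square aluminium block 20 mm high on the tank's lid; axes parallel to the tank's. The cap's disc rests on this face. The neck is a bayonet: its keyway runs along the tank's x axis.
- tab (a joint): angle of the steel locking tab about its hinge (rad): 0 = closed, lying over the cap; it grows as the free end rises and folds back away from the cap, stop at 2.6. Light hinge (under 0.1 N m): released before about 1.57 (upright) it falls shut, past about 1.8 it falls on back to its stop by itself.
- tab_hinge (a point): the tab's hinge axis, which lies along the tank's y axis, 60 mm above the tank's lid, 48 mm from the cap's axis on the tank's +x side; axes parallel to the tank's. The dark post below it is 36 mm wide.
- tab_bar (a point): centre of the round cross bar at the tab's free end: 10 mm diameter, 30 mm long along the tank's y axis, 100 mm from the hinge; closed, it is 60 mm above the lid, 52 mm from the cap's axis on the tank's -x side. Pinched by its two ends it can be carried round the hinge, turning between the pads. The tab, 28 mm wide, has 18 mm deep cheeks that straddle the wing when closed.
- cap: black filler cap: disc 68 mm diameter, 10 mm thick, a wing on top; below, a steel stem 28 mm diameter, 15 mm long, with two bayonet lugs 48 mm across. About 0.14 kg. Origin at the centre of the disc's underside, z up, x along the wing. Locked, its x lies along the tank's x within 0.08 rad. Turned counter-clockwise (from above) to 57 to 75 degrees from the tank's x it lifts out; stop at 76.
- wing (a point): centre of the top edge of the cap's wing, 36 mm above the cap's origin. The wing is an upright bar 50 mm long (cap's x), 12 mm thick (cap's y) and 26 mm high above the disc. It turns easily once the tab is out of the way.
- tray: open steel parts tray, 200 x 170 mm (x, y) and 30 mm high, walls and floor 4 mm, fixed to the bench on the other side from the tank. Origin under its centre. A cap standing on its stem in it has its origin 19 mm above the tray's origin.
- nipple: steel and brass pipe nipple standing in the tray near one of its corners at its +x end, 34 mm diameter, 34 mm high; origin under its centre. A bystander.
- oilcan: grey oil bottle with a plain black cap and no tab, 70 mm diameter, 160 mm high, on the left of the bench; origin under its centre. A bystander.
- wrench: steel wrench lying on the right of the bench, 200 mm long. A bystander.
- coupling: small steel and brass coupling standing on the bench near the robot, 32 mm diameter, 50 mm high. A bystander.
There are look-alikes about, which are no part of the job. There is more than one size of the cap; the one meant has the size given above.

How it is judged:
By the outcome, as a careful person would: the job done as asked, in the order asked, and still so for the second after the job is handed in, with the robot touching nothing.
It also fails if it takes over 61 s, if anything falls off the work surface, if the arm or the gripper's body presses on something with over 40 N, if the wrist force passes 120 N, or if a joint passes its speed limit or range.

### The arm

A 6-joint arm with a two-finger parallel gripper is mounted at the origin on the work surface. World frame = base frame: x ahead of the robot, y to its left, z up, the work surface at z = 0. Lengths are in m, angles in degrees, forces in N, time in s.
With the tool pointing down it reaches from about 0.4 to 0.825 m from the base axis. Payload 7 kg.
Tool frame: the origin (TCP) lies between the finger pads; the fingertips stand 11 mm ahead of it and the grasp point (between the pads) lies 8 mm behind it; z points along the fingers, y is the direction in which the jaws open and shut (so a half turn about z gives the same grasp; the last joint's range is limited). The gripper opens to 88 mm and grips with 3 to 60 N. Pads are 19 mm wide; open, the fingers measure 130 mm over their backs; the gripper's body (78 mm by 193 mm) begins 47 mm behind the grasp point.
Start: joints at [-50.701, 20.546, 0.682, 0, -70.136, -16.507], TCP at [0.261, -0.622, 0.238] pointing down, gripper open.
Joint ranges: [-176.03, 176.03], [-82.01, 121.73], [-58.28, 71.71], [-173.87, 95.51], [-174.79, -0.11], [-173.66, 173.66]. Speed limits (degrees/s): [136.94, 136.94, 172.46, 180, 180, 180].

### API

Orientations are given as [roll, pitch, yaw] about the fixed x, y, z axes, in that order (R = Rz(yaw) Ry(pitch) Rx(roll)).
In Python, from plant import r gives the robot as it stands.
- The arm moves only by the shell command python3 -m inch 'ROWS' [OPENING] [FORCE]. ROWS is JSON, a list of rows, each an object of numbers: "x", "y", "z": the shift along the tool's x, y, z as a fraction of full scale; "yaw": the turn about the tool's z as a fraction of full scale. In form: [{"x": .., "y": .., "z": .., "yaw": ..}, ...]. A call has 1 to 5 rows; each row shifts and turns the pose as measured when the row begins, along the tool's axes as they then stand; what a row does not reach is not made up. Full scale, the value 1, is 0.025 m for a shift and 4 degrees for a turn. A row lasts 1/12 s, in which the tool goes at most 41.7 mm and 7.16 degrees, less where a joint would pass 70% of its speed; a pose out of reach is approached as far as the arm can. A call with a number of a shift or a turn outside -1 to 1 is refused whole. A call with a gripper value outside its range is refused whole. OPENING is the opening, from -1 (shut) to 1 (fully open), set as the call begins (- or left out, the last holds). The fingers move at their own pace and stop on an object; FORCE is the grip in N (left out, the last holds). Time passes only in rows, so rows that do not move let the fingers close. It gives the time, the measured TCP pose, the force and the opening at its end, in the units of the state.
- r.get_state(): the state, without advancing time (a new reading comes with each control period).
- r.capture(name): name is "scene" or "top" or "wrist"; returns (picture, depth): 384x512x3 uint8, red, green, blue; 384x512 float32, m along the optical axis (not along the pixel's ray), 0 where there is no reading.
- r.camera_info(name): a dict with "mtx" (3x3 intrinsics, pixels), "pose" (4x4, takes a point from camera to world coordinates). Camera axes: x right, y down, z forward; pixel columns grow to the right and rows downward; lengths in m; the calibration is good to about 2 mm. A picture is of the moment at which its call begins: read the wrist's pose just before it. camera_info takes no time and is no camera call; for the wrist camera it gives the pose at the moment of the call.
- r.close_job(): hands the job in, once; it reports no verdict.
The state is a dict: "time_s": time; "joints": joint angles; "qd": joint speeds; "joint_torque": joint torques, N m; "tcp_pos": TCP position; "eef_rot": TCP orientation; "contact_force": force on the tool from outside, world axes, zero at the start; "moment": the same for the moment, N m; "gripper_width": finger opening in m.
Only numpy, scipy, OpenCV 4.12 (cv2) and the standard library are available. Lean on these libraries where they do the work, as an engineer would, in place of code of your own. Each camera call takes 0.05 s, during which the arm holds its last target. There are 200 camera calls.

## Working session

There is one attempt and no reset: what is moved stays moved. The work goes in short steps, Python scripts to look and compute and a shell command to move; the robot and the scene stay as the last step left them, time stands still between calls to the robot, and variables do not carry over. Pictures are saved under pics/ and viewed, about 8 in all and at most 12, crops included, and the job is handed in when it is done.

```bash
ls; mkdir -p pics; cat > h.py <<'E'
import numpy as np, cv2
from plant import r
def cap(n,f=None):
    ci=r.camera_info(n); im,d=r.capture(n)
    np.savez('pics/%s.npz'%(f or n),im=im,d=d,K=ci['mtx'],T=ci['pose'])
    if f: cv2.imwrite('pics/%s.png'%f,im[:,:,::-1])
    return im,d,np.array(ci['mtx']),np.array(ci['pose'])
def cloud(d,K,T):
    v,u=np.mgrid[:d.shape[0],:d.shape[1]]
    p=np.stack([(u-K[0,2])/K[0,0]*d,(v-K[1,2])/K[1,1]*d,d],-1)
    P=p@T[:3,:3].T+T[:3,3]; P[d==0]=np.nan
    return P
E
python3 - <<'E'
from h import *
for n in("scene","top"):
    im,d,K,T=cap(n,n+'0'); print(n,np.round(T,3).tolist(),np.round(K,1).tolist())
a=cv2.imread('pics/scene0.png');b=cv2.imread('pics/top0.png')
s=r.get_state();print(s)
E
```

```text
pics
scene [[-0.684, 0.632, -0.363, 0.988], [0.729, 0.593, -0.341, 0.541], [-0.0, -0.498, -0.867, 1.377], [0.0, 0.0, 0.0, 1.0]] [[445.9, 0.0, 256.4], [0.0, 445.9, 189.0], [0.0, 0.0, 1.0]]
top [[0.008, -0.984, 0.178, 0.204], [-1.0, -0.01, -0.013, 0.032], [0.015, -0.177, -0.984, 1.664], [0.0, 0.0, 0.0, 1.0]] [[482.1, 0.0, 259.1], [0.0, 482.1, 200.2], [0.0, 0.0, 1.0]]
{'time_s': 0.1, 'joints': array([-5.06992250e+01,  2.05869419e+01,  6.38467701e-01, -1.94736232e-02,
       -7.01369040e+01, -1.65080588e+01]), 'qd': array([-0.0312685 , -0.0216511 ,  0.1141267 ,  0.01051095,  0.08458713,
        0.03445651]), 'joint_torque': array([-3.94386749e-03, -5.84162951e+01,  2.93747771e+01,  7.01545537e+00,
        1.01248693e-02, -7.91937191e-05]), 'tcp_pos': array([ 0.26131848, -0.6218891 ,  0.23671109]), 'eef_rot': array([ 1.79912939e+02, -6.70986031e-03, -1.57213909e+02]), 'contact_force': array([-0.11464897,  0.20368941,  0.41527649]), 'moment': array([ 0.06075861, -0.00638332, -0.02961434]), 'gripper_width': 0.08723271861694974}
```

View pics/top0.png

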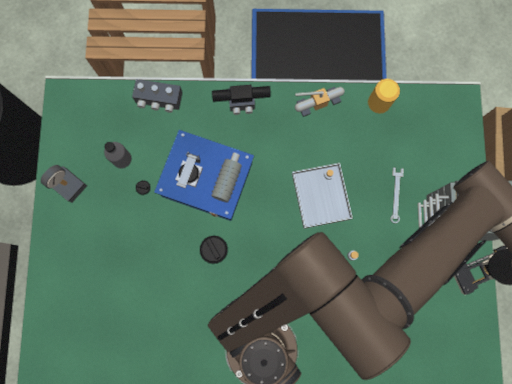

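View pics/scene0.png

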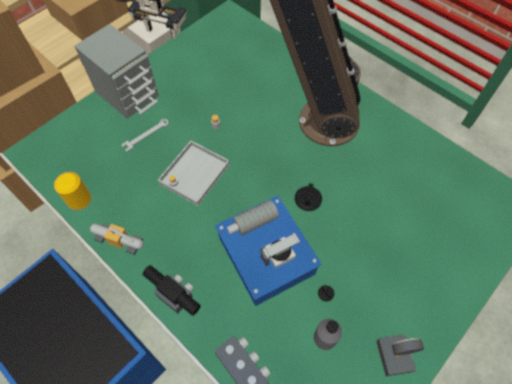

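The top view shows three possible caps: the one under the steel tab on the blue tank at (188,172), a large black winged cap on the bench at (213,249), and a small one at (143,187). The oilcan's plain cap is at (111,147). I choose the one under the tab, on the tank's lid. The tray is at (322,195) and the nipple at (329,173). Next I measure the tank and tray and take a close crop.

```bash
cat > m.py <<'E'
from h import *
def ray(K,T,uv,z):
    uv=np.atleast_2d(uv).astype(float); d=np.c_[(uv-[K[0,2],K[1,2]])/[K[0,0],K[1,1]],np.ones(len(uv))]@T[:3,:3].T
    return (T[:3,3]+d*((z-T[2,3])/d[:,2])[:,None])
def rect(P):
    (c,s,a)=cv2.minAreaRect(P.astype(np.float32)); return np.round(c,4),np.round(s,4),round(a,2)
E
python3 - <<'E'
from m import *
for n in('top0','scene0'):
    f=np.load('pics/%s.npz'%n);im,d,K,T=[f[k] for k in('im','d','K','T')]
    P=cloud(d,K,T); hsv=cv2.cvtColor(im,cv2.COLOR_RGB2HSV)
    z=P[...,2]
    m=(hsv[...,0]>105)&(hsv[...,0]<125)&(hsv[...,1]>150)&(abs(z-.1)<.006)&(P[...,0]>.3)
    m=cv2.morphologyEx(m.astype(np.uint8),cv2.MORPH_OPEN,np.ones((3,3)))>0
    print(n,'tank lid',m.sum(),np.nanmedian(z[m]),rect(P[m][:,:2]))
    # cap/tab region, points above lid inside tank
    c,s,a=cv2.minAreaRect(P[m][:,:2].astype(np.float32))
    t=(hsv[...,1]<60)&(hsv[...,2]>110)&(z>.15)&(z<.175)&(np.hypot(P[...,0]-c[0],P[...,1]-c[1]-.05)<.09)
    nn,l,st,ce=cv2.connectedComponentsWithStats(t.astype(np.uint8))
    for i in range(1,nn):
        if st[i,4]>40: print('  tab',st[i].tolist(),np.round(np.nanmedian(P[l==i],0),4),rect(P[l==i][:,:2]))
    # tray
    y=(z>.022)&(z<.038)&(hsv[...,1]<70)&(P[...,0]>.3)&(P[...,1]<0)&(P[...,1]>-.5)
    nn,l,st,ce=cv2.connectedComponentsWithStats(y.astype(np.uint8),connectivity=8)
    for i in range(1,nn):
        if st[i,4]>40: print('  rim',st[i].tolist(),rect(P[l==i][:,:2]))
    # anything nipple-like
    y=(hsv[...,0]>8)&(hsv[...,0]<30)&(hsv[...,1]>80)&(z>.02)&(z<.07)&(P[...,0]>.2)&(P[...,1]<0)&(P[...,1]>-.5)
    nn,l,st,ce=cv2.connectedComponentsWithStats(y.astype(np.uint8))
    for i in range(1,nn):
        if st[i,4]>5: print('  brass',st[i].tolist(),np.round(np.nanmedian(P[l==i],0),4))
    # tray floor light
    y=(z>.0)&(z<.012)&(hsv[...,1]<60)&(hsv[...,2]>120)&(P[...,0]>.3)&(P[...,1]<0)&(P[...,1]>-.4)
    print('  floor',y.sum(),rect(P[y][:,:2]) if y.sum() else 0)
a=cv2.imread('pics/top0.png')[120:225,145:265]; b=cv2.imread('pics/scene0.png')[190:310,205:335]
cv2.imwrite('pics/crop1.png',np.hstack([cv2.resize(a,(400,400*105//120)),cv2.resize(b,(380,350))]))
E
```

```text
top0 tank lid 2499 0.09966911720952787 (array([0.5746, 0.1944]), array([0.2678, 0.2285]), 71.37)
  tab [177, 154, 21, 34, 296] [0.5699 0.2439 0.1618] (array([0.5715, 0.2455]), array([0.0337, 0.1121]), 70.14)
  rim [299, 163, 54, 65, 214] (array([ 0.5208, -0.2085]), array([0.2006, 0.1716]), 11.63)
  rim [300, 166, 27, 7, 45] (array([ 0.6138, -0.1767]), array([0.0057, 0.0925]), 12.9)
  rim [293, 171, 7, 29, 46] (array([ 0.5542, -0.1172]), array([0.1009, 0.0181]), 1.99)
  brass [311, 89, 19, 20, 186] [ 0.8571 -0.2052  0.0568]
  brass [369, 92, 21, 21, 136] [ 0.8369 -0.3993  0.0451]
  brass [327, 170, 6, 6, 29] [ 0.5973 -0.2331  0.0375]
  brass [351, 252, 7, 6, 38] [ 0.3142 -0.3078  0.0499]
  floor 2144 (array([ 0.6639, -0.162 ]), array([0.3949, 0.6357]), 82.58)
scene0 tank lid 3278 0.10100646319885154 (array([0.5779, 0.1975]), array([0.2679, 0.2266]), 71.12)
  tab [263, 234, 37, 26, 368] [0.5729 0.2464 0.1634] (array([0.5715, 0.2503]), array([0.0424, 0.1107]), 69.05)
  rim [158, 141, 71, 63, 368] (array([ 0.522 , -0.2046]), array([0.2053, 0.1735]), 11.84)
  brass [212, 115, 6, 8, 38] [ 0.3183 -0.3045  0.0505]
  brass [169, 176, 6, 6, 31] [ 0.5991 -0.2302  0.0391]
  brass [65, 188, 26, 21, 212] [ 0.8749 -0.384   0.0446]
  brass [110, 225, 17, 9, 56] [ 0.8506 -0.1992  0.0603]
  brass [104, 229, 18, 18, 176] [ 0.8834 -0.191   0.0595]
  floor 2053 (array([ 0.6557, -0.1705]), array([0.3968, 0.6483]), 84.27)
```

View pics/crop1.png

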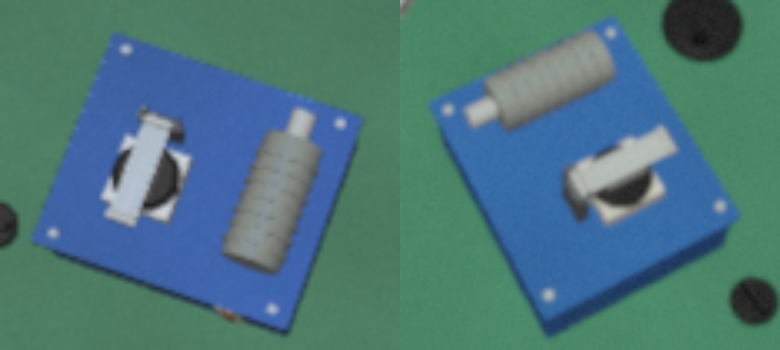

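The close crop agrees with the choice: the tab is over the cap, its dark post is at the far end (+x of the tank) and the free bar end faces the robot. The fits are consistent: tank (0.576, 0.196) at yaw −18.7°, neck (0.5715, 0.245), bar (0.522, 0.262, 0.16), reach 0.58 m. First I turn the jaws parallel to the tank's y axis.

```bash
python3 -m inch '[{"yaw":1},{"yaw":1},{"yaw":1},{"yaw":1},{"yaw":1}]' 1 20 && python3 -m inch '[{"yaw":1},{"yaw":1},{"yaw":1},{"yaw":1},{"yaw":1}]' && python3 -m inch '[{"y":1},{"y":1},{"y":1},{"y":1},{"y":1}]'
```

```text
validation failed for argument at $[0]...
```

```bash
python3 -m inch '[{"x":0,"y":0,"z":0,"yaw":1},{"x":0,"y":0,"z":0,"yaw":1},{"x":0,"y":0,"z":0,"yaw":1},{"x":0,"y":0,"z":0,"yaw":1},{"x":0,"y":0,"z":0,"yaw":1}]' 1 20 && python3 -m inch '[{"x":0,"y":0,"z":0,"yaw":1},{"x":0,"y":0,"z":0,"yaw":1},{"x":0,"y":0,"z":0,"yaw":1},{"x":0,"y":0,"z":0,"yaw":1},{"x":0,"y":0,"z":0,"yaw":1}]' && python3 -m inch '[{"x":0,"y":1,"z":0,"yaw":0},{"x":0,"y":1,"z":0,"yaw":0},{"x":0,"y":1,"z":0,"yaw":0},{"x":0,"y":1,"z":0,"yaw":0},{"x":0,"y":1,"z":0,"yaw":0}]'
```

```text
time_s: 0.52
tcp_pos: [0.2608, -0.6207, 0.2338]
eef_rot: [179.7, -0.2, -178.0]
contact_force: [0.3, 0.3, 0.5]
gripper_width: 0.0877
time_s: 0.93
tcp_pos: [0.2602, -0.6193, 0.2308]
eef_rot: [179.5, -0.5, 161.0]
contact_force: [0.9, 0.4, 1.2]
gripper_width: 0.0874
time_s: 1.35
tcp_pos: [0.2998, -0.4998, 0.2269]
eef_rot: [179.4, -0.9, 160.3]
contact_force: [0.4, -0.4, -0.1]
gripper_width: 0.0875
```

```bash
python3 -m inch '[{"x":0,"y":1,"z":-0.1,"yaw":-0.1},{"x":0,"y":1,"z":-0.1,"yaw":-0.1},{"x":0,"y":1,"z":-0.1,"yaw":-0.1},{"x":0,"y":1,"z":-0.1,"yaw":-0.1},{"x":0,"y":1,"z":-0.1,"yaw":-0.1}]' && python3 -m inch '[{"x":0,"y":1,"z":-0.05,"yaw":0},{"x":0,"y":1,"z":-0.05,"yaw":0},{"x":0,"y":1,"z":-0.05,"yaw":0},{"x":0,"y":1,"z":-0.05,"yaw":0},{"x":0,"y":1,"z":-0.05,"yaw":0}]' && python3 -m inch '[{"x":0,"y":1,"z":-0.05,"yaw":0},{"x":0,"y":1,"z":-0.05,"yaw":0},{"x":0,"y":1,"z":-0.05,"yaw":0},{"x":0,"y":1,"z":-0.05,"yaw":0},{"x":0,"y":1,"z":-0.05,"yaw":0}]' && python3 -m inch '[{"x":0,"y":1,"z":-0.05,"yaw":0},{"x":0,"y":1,"z":-0.05,"yaw":0},{"x":0,"y":1,"z":-0.05,"yaw":0},{"x":0,"y":1,"z":-0.05,"yaw":0},{"x":0,"y":1,"z":-0.05,"yaw":0}]'
```

```text
time_s: 1.77
tcp_pos: [0.3402, -0.3747, 0.2386]
eef_rot: [179.2, -1.1, 162.3]
contact_force: [0.2, -0.2, 0.7]
gripper_width: 0.0876
time_s: 2.18
tcp_pos: [0.3782, -0.2492, 0.2461]
eef_rot: [179.1, -1.2, 162.3]
contact_force: [1.0, 1.2, 0.4]
gripper_width: 0.0876
time_s: 2.6
tcp_pos: [0.4158, -0.1238, 0.2541]
eef_rot: [179.1, -1.3, 162.3]
contact_force: [1.1, 0.1, 0.4]
gripper_width: 0.0875
time_s: 3.02
tcp_pos: [0.4534, 0.0016, 0.2622]
eef_rot: [179.1, -1.3, 162.3]
contact_force: [1.2, -0.0, 0.1]
gripper_width: 0.0877
```

```bash
python3 -m inch '[{"x":0.07,"y":1,"z":0,"yaw":0.1},{"x":0.07,"y":1,"z":0,"yaw":0.1},{"x":0.07,"y":1,"z":0,"yaw":0.05},{"x":0.07,"y":1,"z":0,"yaw":0},{"x":0.07,"y":1,"z":0,"yaw":0}]' && python3 -m inch '[{"x":0.07,"y":1,"z":0,"yaw":0},{"x":0.07,"y":1,"z":0,"yaw":0},{"x":0.07,"y":1,"z":0,"yaw":0},{"x":0,"y":0.8,"z":0,"yaw":0},{"x":0,"y":0,"z":0,"yaw":0}]'
python3 - <<'E'
from m import *
print(r.get_state()['tcp_pos'],r.get_state()['eef_rot'])
im,d,K,T=cap('wrist','w1')
P=cloud(d,K,T);z=P[...,2]; hsv=cv2.cvtColor(im,cv2.COLOR_RGB2HSV)
t=(z>.145)&(z<.18)&(hsv[...,1]<70)
nn,l,st,ce=cv2.connectedComponentsWithStats(t.astype(np.uint8))
for i in range(1,nn):
    if st[i,4]>150: print(st[i].tolist(),np.round(np.nanmedian(P[l==i],0),4),rect(P[l==i][:,:2]))
E
```

```text
time_s: 3.43
tcp_pos: [0.4842, 0.1294, 0.2641]
eef_rot: [179.1, -1.4, 161.3]
contact_force: [-0.2, -0.1, 0.6]
gripper_width: 0.088
time_s: 3.85
tcp_pos: [0.5099, 0.2294, 0.2636]
eef_rot: [179.2, -1.5, 161.4]
contact_force: [-0.1, 0.3, 0.6]
gripper_width: 0.088
[0.50991388 0.22940907 0.26359171] [179.22553434  -1.52283994 161.43210103]
[283, 193, 35, 48, 1531] [0.5386 0.2574 0.1617] (array([0.5405, 0.2574]), array([0.0296, 0.0477]), 72.14)
[132, 196, 65, 45, 1788] [0.4946 0.1449 0.1581] (array([0.5001, 0.1382]), array([0.0619, 0.0428]), 60.21)
[154, 269, 47, 32, 953] [0.5712 0.1316 0.1584] (array([0.5691, 0.1281]), array([0.0412, 0.0368]), 57.29)
[276, 269, 41, 25, 798] [0.6004 0.2365 0.1615] (array([0.6001, 0.234 ]), array([0.0382, 0.0314]), 79.53)
```

View pics/w1.png

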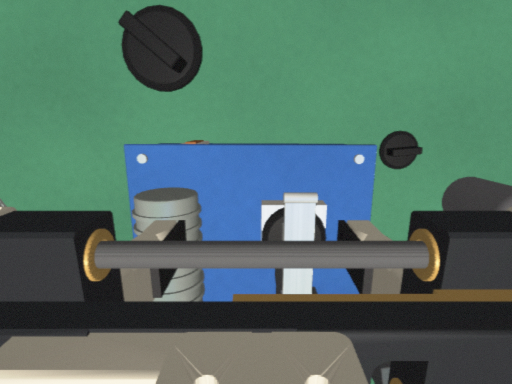

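The wrist view shows the tab with its bar at (300,198). It lies at (0.5225, 0.2625), within 2 mm of the prediction. The large loose cap at (162,48) is off the tank and the small one is at (399,150). I descend onto the bar and pinch it.

```bash
python3 -m inch '[{"x":-0.05,"y":0.7,"z":0,"yaw":0},{"x":0,"y":0.7,"z":0,"yaw":0},{"x":0,"y":0,"z":1,"yaw":0},{"x":0,"y":0,"z":1,"yaw":0},{"x":0,"y":0,"z":1,"yaw":0}]' && python3 -m inch '[{"x":0,"y":0,"z":0.7,"yaw":0},{"x":0,"y":0,"z":0.5,"yaw":0},{"x":0,"y":0,"z":0,"yaw":0}]'
```

```text
time_s: 4.32
tcp_pos: [0.5229, 0.2651, 0.1923]
eef_rot: [178.8, -1.2, 161.4]
contact_force: [0.5, 0.5, 0.7]
gripper_width: 0.0875
time_s: 4.57
tcp_pos: [0.5197, 0.2638, 0.1553]
eef_rot: [179.2, -1.5, 161.3]
contact_force: [1.0, -0.6, -0.3]
gripper_width: 0.0876
```

```bash
python3 -m inch '[{"x":-0.12,"y":-0.02,"z":0.1,"yaw":0},{"x":0,"y":0,"z":0,"yaw":0}]' && python3 -m inch '[{"x":0,"y":0,"z":-0.02,"yaw":0},{"x":0,"y":0,"z":-0.02,"yaw":0},{"x":0,"y":0,"z":-0.02,"yaw":0},{"x":0,"y":0,"z":-0.02,"yaw":0},{"x":0,"y":0,"z":-0.02,"yaw":0}]' -1 15 && python3 -m inch '[{"x":0,"y":0,"z":-0.02,"yaw":0},{"x":0,"y":0,"z":-0.02,"yaw":0},{"x":0,"y":0,"z":-0.02,"yaw":0}]'
```

```text
time_s: 4.73
tcp_pos: [0.5225, 0.2619, 0.1527]
eef_rot: [179.3, -1.6, 161.3]
contact_force: [0.2, 0.8, -0.3]
gripper_width: 0.0876
time_s: 5.15
tcp_pos: [0.5246, 0.2627, 0.1595]
eef_rot: [179.0, -1.4, 161.3]
contact_force: [0.5, 0.5, 0.2]
gripper_width: 0.0599
time_s: 5.4
tcp_pos: [0.5249, 0.2629, 0.1622]
eef_rot: [178.9, -1.3, 161.3]
contact_force: [0.6, -0.1, -0.2]
gripper_width: 0.04
```

```bash
python3 -m inch '[{"x":-0.06,"y":-0.02,"z":0.4,"yaw":0},{"x":0,"y":0,"z":0,"yaw":0}]' 0 15 && python3 -m inch '[{"x":0,"y":0,"z":0,"yaw":0},{"x":0,"y":0,"z":0,"yaw":0},{"x":0,"y":0,"z":0,"yaw":0},{"x":0,"y":0,"z":0,"yaw":0}]' -1 15
```

```text
time_s: 5.57
tcp_pos: [0.5261, 0.2624, 0.1518]
eef_rot: [178.8, -1.3, 161.3]
contact_force: [-0.3, -0.5, -0.7]
gripper_width: 0.0431
time_s: 5.9
tcp_pos: [0.5259, 0.2621, 0.1505]
eef_rot: [178.9, -1.3, 161.3]
contact_force: [-0.1, -0.4, 1.8]
gripper_width: 0.0294
```

```bash
python3 -m inch '[{"x":-0.06,"y":0,"z":-0.7,"yaw":0},{"x":-0.18,"y":0,"z":-0.67,"yaw":0},{"x":-0.29,"y":0,"z":-0.63,"yaw":0}]' -1 20
```

```text
time_s: 6.15
tcp_pos: [0.5374, 0.2582, 0.198]
eef_rot: [179.0, -1.6, 161.3]
contact_force: [4.0, 1.1, -3.5]
gripper_width: 0.0296
```

```bash
python3 -m inch '[{"x":-0.42,"y":0,"z":-0.6,"yaw":0},{"x":-0.5,"y":0,"z":-0.5,"yaw":0},{"x":-0.57,"y":0,"z":-0.4,"yaw":0},{"x":-0.63,"y":0,"z":-0.3,"yaw":0}]'
```

```text
time_s: 6.48
tcp_pos: [0.588, 0.241, 0.2449]
eef_rot: [178.9, -1.7, 161.5]
contact_force: [2.2, 0.4, -8.0]
gripper_width: 0.0295
```

```bash
python3 -m inch '[{"x":-0.67,"y":0,"z":-0.18,"yaw":0},{"x":-0.7,"y":0,"z":-0.06,"yaw":0},{"x":-0.7,"y":0,"z":0.06,"yaw":0},{"x":-0.67,"y":0,"z":0.18,"yaw":0},{"x":-0.6,"y":0,"z":0.25,"yaw":0}]'
```

```text
time_s: 6.9
tcp_pos: [0.6689, 0.2135, 0.2382]
eef_rot: [178.9, -1.8, 161.5]
contact_force: [-3.6, 1.5, -3.7]
gripper_width: 0.0295
```

```bash
python3 -m inch '[{"x":0,"y":0,"z":0,"yaw":0},{"x":0,"y":0,"z":0,"yaw":0},{"x":0,"y":0,"z":0,"yaw":0},{"x":0,"y":0,"z":0,"yaw":0}]' 0.3 && python3 -m inch '[{"x":0,"y":0,"z":-1,"yaw":0},{"x":0,"y":0,"z":-1,"yaw":0},{"x":1,"y":0,"z":-0.5,"yaw":0},{"x":1,"y":0,"z":0,"yaw":0}]' && python3 - <<'E'
from m import *
print(r.get_state()['tcp_pos'],r.get_state()['eef_rot'])
im,d,K,T=cap('wrist','w2')
E
```

```text
time_s: 7.23
tcp_pos: [0.671, 0.2119, 0.2343]
eef_rot: [179.0, -1.9, 161.4]
contact_force: [-0.1, 1.5, 0.2]
gripper_width: 0.0505
time_s: 7.57
tcp_pos: [0.6248, 0.2256, 0.2984]
eef_rot: [179.3, -2.1, 161.3]
contact_force: [0.6, 1.2, 1.6]
gripper_width: 0.0572
[0.62477384 0.22555847 0.29838734] [179.26465894  -2.08201519 161.3052334 ]
```

View pics/w2.png

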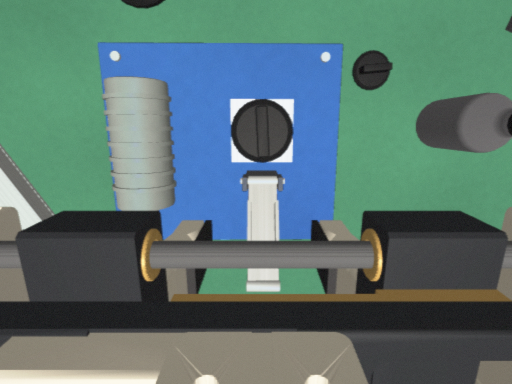

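The tab is folded back, with its bar at (263,286). The cap at (262,131) is now free, and its wing lies along the tank's x axis. I measure the wing and the tab's height.

```bash
python3 - <<'E'
from m import *
f=np.load('pics/w2.npz');im,d,K,T=[f[k] for k in('im','d','K','T')]
P=cloud(d,K,T);z=P[...,2]
sub=np.zeros(z.shape,bool);sub[95:165,228:298]=1
for lo,hi,nm in((.146,.166,'wing'),(.124,.138,'disc'),(.115,.1235,'neck')):
    m=sub&(z>lo)&(z<hi); print(nm,m.sum(),np.nanmedian(z[m]),rect(P[m][:,:2]))
m=sub&(z>.146)&(z<.166);print(np.nanmin(P[m],0),np.nanmax(P[m],0))
x=np.array([np.cos(np.radians(-18.7)),np.sin(np.radians(-18.7))])
for v in(180,185,200,215,230,275,286): print(v,[ (round(float((P[v,u,:2]-[.5715,.245])@x),3),round(float(z[v,u]),3)) for u in(247,250,263,275,278)])
E
```

```text
wing 619 0.1553232626618054 (array([0.5715, 0.2469]), array([0.012 , 0.0493]), 74.05)
disc 2485 0.12909047500352128 (array([0.5717, 0.2469]), array([0.0668, 0.0669]), 51.01)
neck 791 0.1195323713295951 (array([0.5716, 0.247 ]), array([0.0681, 0.067 ]), 71.08)
[0.54711306 0.23495463 0.15248458] [0.59641893 0.25843475 0.15747938]
180 [(0.046, 0.166), (0.046, 0.164), (0.046, 0.164), (0.046, 0.164), (0.046, 0.167)]
185 [(0.051, 0.167), (0.051, 0.165), (0.051, 0.165), (0.052, 0.164), (0.051, 0.167)]
200 [(0.083, 0.098), (0.06, 0.189), (0.065, 0.173), (0.06, 0.189), (0.06, 0.189)]
215 [(0.102, 0.1), (0.072, 0.196), (0.077, 0.18), (0.073, 0.194), (0.073, 0.196)]
230 [(0.122, 0.1), (0.084, 0.203), (0.09, 0.187), (0.086, 0.197), (0.084, 0.204)]
275 [(0.238, -0.002), (0.125, 0.209), (0.125, 0.209), (0.124, 0.21), (0.125, 0.209)]
286 [(0.131, 0.216), (0.131, 0.217), (0.131, 0.216), (0.132, 0.215), (0.132, 0.215)]
```

```bash
python3 -m inch '[{"x":1,"y":0.04,"z":0,"yaw":-0.3},{"x":1,"y":0.04,"z":0,"yaw":-0.3},{"x":0.8,"y":0.02,"z":0,"yaw":-0.1},{"x":0,"y":0,"z":0.6,"yaw":0},{"x":0,"y":0,"z":1,"yaw":0}]' 0.3 && python3 -m inch '[{"x":0,"y":0,"z":1,"yaw":0},{"x":0,"y":0,"z":1,"yaw":0},{"x":0,"y":0,"z":0.7,"yaw":0},{"x":0,"y":0,"z":0,"yaw":0}]'
```

```text
time_s: 8.03
tcp_pos: [0.5496, 0.2552, 0.2703]
eef_rot: [178.4, -1.5, 164.6]
contact_force: [-0.4, 0.0, -0.0]
gripper_width: 0.0573
time_s: 8.37
tcp_pos: [0.5439, 0.2587, 0.2005]
eef_rot: [178.2, -1.5, 164.9]
contact_force: [-0.8, -0.0, -0.8]
gripper_width: 0.0569
```

```bash
python3 -m inch '[{"x":-0.4,"y":-0.1,"z":0.5,"yaw":0.1},{"x":-0.4,"y":-0.06,"z":0.5,"yaw":0.05},{"x":0,"y":0,"z":0.5,"yaw":0},{"x":0,"y":0,"z":0,"yaw":0}]'
```

```text
time_s: 8.7
tcp_pos: [0.5638, 0.2515, 0.1637]
eef_rot: [178.0, -1.3, 164.4]
contact_force: [-1.1, -0.6, -0.0]
gripper_width: 0.0569
```

```bash
python3 -m inch '[{"x":0.14,"y":-0.09,"z":0.35,"yaw":0},{"x":0,"y":0,"z":0,"yaw":0}]' && python3 -m inch '[{"x":0,"y":0,"z":0,"yaw":0},{"x":0,"y":0,"z":0,"yaw":0},{"x":0,"y":0,"z":0,"yaw":0},{"x":0,"y":0,"z":0,"yaw":0},{"x":0,"y":0,"z":0,"yaw":0}]' -0.55 20
```

```text
time_s: 8.87
tcp_pos: [0.5608, 0.2502, 0.1548]
eef_rot: [178.0, -1.3, 164.4]
contact_force: [-0.9, -0.7, -0.4]
gripper_width: 0.0569
time_s: 9.28
tcp_pos: [0.562, 0.2507, 0.1574]
eef_rot: [177.8, -1.1, 164.4]
contact_force: [-0.0, 0.4, 0.6]
gripper_width: 0.029
```

```bash
python3 -m inch '[{"x":0,"y":-0.04,"z":0.2,"yaw":0},{"x":0,"y":0,"z":0,"yaw":0},{"x":0,"y":0,"z":0,"yaw":0},{"x":0,"y":0,"z":0,"yaw":0},{"x":0,"y":0,"z":0,"yaw":0}]' -1 25
```

```text
time_s: 9.7
tcp_pos: [0.5619, 0.25, 0.1534]
eef_rot: [177.8, -1.0, 164.4]
contact_force: [-1.0, -0.4, 0.5]
gripper_width: 0.0117
```

```bash
python3 -m inch '[{"x":0,"y":-0.03,"z":0,"yaw":-1},{"x":0,"y":-0.03,"z":0,"yaw":-1},{"x":0,"y":-0.03,"z":0,"yaw":-1},{"x":0,"y":-0.03,"z":0,"yaw":-1},{"x":0,"y":-0.03,"z":0,"yaw":-1}]'
```

```text
time_s: 10.12
tcp_pos: [0.5594, 0.2467, 0.1534]
eef_rot: [177.5, -0.4, -174.9]
contact_force: [-3.5, 0.8, 2.9]
gripper_width: 0.0114
```

```bash
python3 -m inch '[{"x":-0.04,"y":-0.03,"z":0,"yaw":-1},{"x":-0.02,"y":-0.03,"z":0,"yaw":-1},{"x":-0.02,"y":-0.03,"z":0,"yaw":-1},{"x":-0.02,"y":-0.03,"z":0,"yaw":-1},{"x":-0.02,"y":-0.03,"z":0,"yaw":-1}]'
```

```text
time_s: 10.53
tcp_pos: [0.5602, 0.2436, 0.1535]
eef_rot: [177.5, 0.3, -153.9]
contact_force: [-3.4, 0.8, 4.1]
gripper_width: 0.0117
```

```bash
python3 -m inch '[{"x":-0.04,"y":-0.06,"z":0,"yaw":-1},{"x":-0.02,"y":-0.04,"z":0,"yaw":-1},{"x":-0.02,"y":-0.04,"z":0,"yaw":-1},{"x":-0.02,"y":-0.04,"z":0,"yaw":-1},{"x":-0.02,"y":-0.04,"z":0,"yaw":-1}]'; python3 -m inch '[{"x":0,"y":0,"z":0,"yaw":0}]'
```

```text
time_s: 10.95
tcp_pos: [0.5621, 0.2399, 0.1538]
eef_rot: [177.5, 0.8, -132.9]
contact_force: [-12.2, -4.9, 14.4]
gripper_width: 0.0119
time_s: 11.03
tcp_pos: [0.5621, 0.2402, 0.1545]
eef_rot: [177.5, 0.9, -132.7]
contact_force: [-3.7, 4.1, 4.6]
gripper_width: 0.0121
```

```bash
python3 -m inch '[{"x":0,"y":0,"z":-0.25,"yaw":0},{"x":0,"y":0,"z":-0.25,"yaw":0}]' - 35
```

```text
time_s: 11.2
tcp_pos: [0.562, 0.2395, 0.1653]
eef_rot: [177.5, 0.8, -132.6]
contact_force: [3.6, -1.9, -2.8]
gripper_width: 0.0118
```

```bash
python3 -m inch '[{"x":0,"y":0,"z":-0.4,"yaw":0},{"x":0,"y":0,"z":-0.6,"yaw":0},{"x":0,"y":0,"z":-0.8,"yaw":0},{"x":0,"y":0,"z":-1,"yaw":0},{"x":0,"y":0,"z":-1,"yaw":0}]' && python3 - <<'E'
from m import *
s=r.get_state();print(s['tcp_pos'],s['eef_rot'],s['joints'],s['contact_force'],s['gripper_width'])
im,d,K,T=cap('scene','s3')
P=cloud(d,K,T)
cv2.imwrite('pics/s3c.png',cv2.resize(im[120:320,180:360,::-1],None,fx=3,fy=3))
E
```

```text
time_s: 11.62
tcp_pos: [0.5612, 0.2337, 0.2611]
eef_rot: [177.3, 0.2, -132.8]
contact_force: [1.0, 1.2, -1.7]
gripper_width: 0.0113
[0.56124352 0.2337207  0.26111394] [ 1.77269869e+02  1.54209872e-01 -1.32790087e+02] [ 39.24989448  14.11756009  -4.15899365  -2.86600314 -71.9701985
 -81.14320928] [ 1.03148496  1.17674032 -1.66751551] 0.011264515721660219
```

View pics/s3c.png

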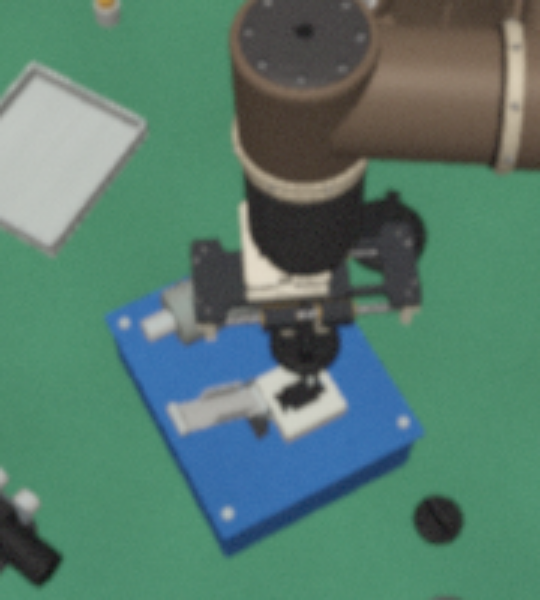

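The cap is in hand above the neck and the tab is still back. I carry it to the tray's −x half, well away from the nipple.

```bash
python3 -m inch '[{"x":0.4,"y":-0.25,"z":-0.1,"yaw":0},{"x":0.77,"y":-0.5,"z":-0.05,"yaw":0},{"x":0.77,"y":-0.5,"z":-0.05,"yaw":0},{"x":0.77,"y":-0.5,"z":-0.05,"yaw":0},{"x":0.77,"y":-0.5,"z":-0.05,"yaw":0}]' && python3 -m inch '[{"x":0.77,"y":-0.5,"z":0,"yaw":0},{"x":0.77,"y":-0.5,"z":0,"yaw":0},{"x":0.77,"y":-0.5,"z":0,"yaw":0},{"x":0.77,"y":-0.5,"z":0,"yaw":0},{"x":0.77,"y":-0.5,"z":0,"yaw":0}]'
```

```text
time_s: 12.08
tcp_pos: [0.5459, 0.1313, 0.2773]
eef_rot: [177.5, 0.9, -132.6]
contact_force: [-0.1, 0.2, -1.2]
gripper_width: 0.0119
time_s: 12.5
tcp_pos: [0.5226, 0.0108, 0.2759]
eef_rot: [177.5, 1.0, -132.6]
contact_force: [0.4, -0.2, -1.2]
gripper_width: 0.0118
```

```bash
python3 -m inch '[{"x":0.77,"y":-0.51,"z":0,"yaw":0},{"x":0.77,"y":-0.51,"z":0,"yaw":0},{"x":0.77,"y":-0.51,"z":0,"yaw":0},{"x":0.77,"y":-0.51,"z":0,"yaw":0},{"x":0.77,"y":-0.51,"z":0,"yaw":0}]' && python3 -m inch '[{"x":0.77,"y":-0.51,"z":0,"yaw":0},{"x":0.77,"y":-0.51,"z":0,"yaw":0},{"x":0.77,"y":-0.51,"z":0,"yaw":0},{"x":0.77,"y":-0.51,"z":0,"yaw":0},{"x":0.4,"y":-0.26,"z":0,"yaw":0}]' && python3 -m inch '[{"x":0,"y":0,"z":0.6,"yaw":0},{"x":0,"y":0,"z":1,"yaw":0},{"x":0,"y":0,"z":1,"yaw":0},{"x":0,"y":0,"z":1,"yaw":0}]'
```

```text
time_s: 12.92
tcp_pos: [0.4994, -0.1104, 0.274]
eef_rot: [177.5, 1.0, -132.7]
contact_force: [0.6, -0.6, -1.0]
gripper_width: 0.0118
time_s: 13.33
tcp_pos: [0.4772, -0.2207, 0.2723]
eef_rot: [177.5, 1.1, -132.9]
contact_force: [-0.4, 0.1, -1.3]
gripper_width: 0.0117
time_s: 13.67
tcp_pos: [0.4758, -0.2228, 0.1875]
eef_rot: [178.1, 1.4, -133.2]
contact_force: [0.0, 0.0, -1.4]
gripper_width: 0.0117
```

```bash
python3 -m inch '[{"x":0,"y":0,"z":1,"yaw":0},{"x":0,"y":0,"z":0.9,"yaw":0},{"x":0,"y":0,"z":0.6,"yaw":0},{"x":-0.1,"y":0,"z":0,"yaw":0},{"x":0,"y":0,"z":0,"yaw":0}]' && python3 - <<'E'
from m import *
s=r.get_state();print(s['tcp_pos'],s['eef_rot'])
im,d,K,T=cap('scene','s4')
cv2.imwrite('pics/s4c.png',cv2.resize(im[90:220,130:270,::-1],None,fx=4,fy=4,interpolation=cv2.INTER_CUBIC))
im,d,K,T=cap('wrist','w4')
P=cloud(d,K,T);z=P[...,2];hsv=cv2.cvtColor(im,cv2.COLOR_RGB2HSV)
m=(np.hypot(P[...,0]-.483,P[...,1]+.215)<.04)&(hsv[...,2]<60)&(z>.04)&(z<.1)
Q=P[m]
if len(Q)>50:
    med=np.nanmedian(Q[:,2]);q=Q[abs(Q[:,2]-med)<.006]
    A=np.c_[q[:,:2]-q[:,:2].mean(0),np.ones(len(q))];print(len(q),'disc plane',np.linalg.lstsq(A,q[:,2],rcond=None)[0],rect(q[:,:2]))
E
```

```text
time_s: 14.08
tcp_pos: [0.4711, -0.2188, 0.12]
eef_rot: [177.7, 1.1, -133.5]
contact_force: [0.3, 0.5, -1.5]
gripper_width: 0.0118
[ 0.47114766 -0.2188218   0.11999969] [ 177.67374551    1.14614939 -133.46105465]
1275 disc plane [0.04713544 0.10086005 0.09442406] (array([ 0.4718, -0.2093]), array([0.0649, 0.0495]), 67.16)
```

View pics/s4c.png

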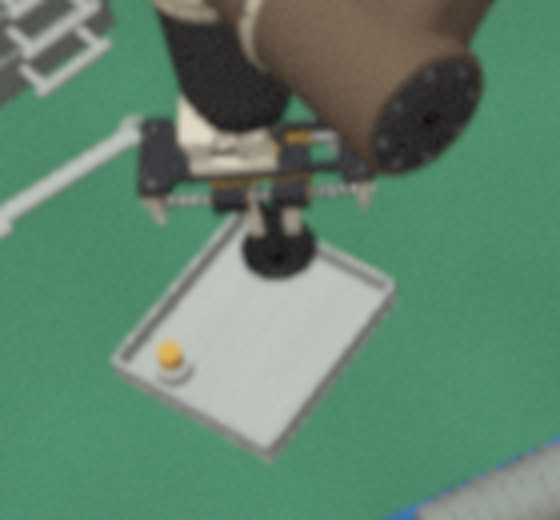

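The cap is held above the tray's near end, with the nipple undisturbed at (170,357). The plane fit suggests the disc may be tilted, so I check that more robustly before setting it down.

```bash
python3 - <<'E'
from m import *
f=np.load('pics/w4.npz');im,d,K,T=[f[k] for k in('im','d','K','T')]
P=cloud(d,K,T);z=P[...,2];hsv=cv2.cvtColor(im,cv2.COLOR_RGB2HSV)
m=(np.hypot(P[...,0]-.478,P[...,1]+.211)<.036)&(hsv[...,2]<90)&(z>.05)&(z<.135)
v,u=np.nonzero(m);print(m.sum(),u.min(),u.max(),v.min(),v.max())
Q=P[m];rng=np.random.default_rng(0);best=0
for _ in range(500):
    a=Q[rng.choice(len(Q),3,0)];n=np.cross(a[1]-a[0],a[2]-a[0]);l=np.linalg.norm(n)
    if l<1e-6 or abs(n[2]/l)<.9: continue
    n/=l*np.sign(n[2]); i=abs((Q-a[0])@n)<.0012
    if i.sum()>best: best=i.sum();I=i
q=Q[I];c=q.mean(0);n=np.linalg.svd(q-c,full_matrices=False)[2][2];n*=np.sign(n[2])
print(best,'normal',n,'centroid',c,rect(q[:,:2]))
t=np.radians(-133.5);tx=np.array([np.cos(t),np.sin(t)]);ty=np.array([np.sin(t),-np.cos(t)])
print('normal in tool xy',n[:2]@tx,n[:2]@ty,'tcp z axis tilt',)
w=Q[(Q[:,2]>c[2]+.018)];print('high pts',len(w),rect(w[:,:2]) if len(w)>5 else '', np.percentile(w[:,2],[5,50,95]) if len(w)>5 else '')
cv2.imwrite('pics/w4c.png',cv2.resize(im[:,100:420,::-1],None,fx=1.5,fy=1.5))
E
```

```text
3191 218 302 189 293
1048 normal [-0.12553391 -0.17082539  0.97727167] centroid [ 0.46215808 -0.22870114  0.09517324] (array([ 0.4625, -0.2295]), array([0.018 , 0.0451]), 46.33)
normal in tool xy 0.21032419847420225 -0.02652935706115654 tcp z axis tilt
high pts 1356 (array([ 0.475 , -0.2129]), array([0.0451, 0.0194]), 53.3) [0.11703234 0.12269018 0.12945222]
```

View pics/w4c.png

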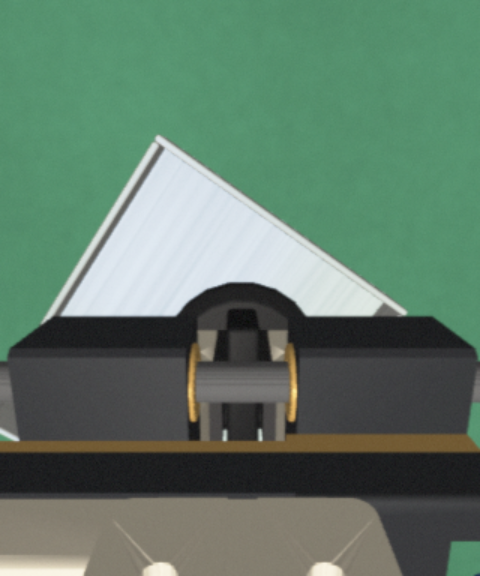

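```bash
python3 - <<'E'
from m import *
f=np.load('pics/w4.npz');im,d,K,T=[f[k] for k in('im','d','K','T')]
P=cloud(d,K,T)
t=np.radians(-133.5);tx=np.array([np.cos(t),np.sin(t)])
for u in(235,261,285):
  print(u,[(v,round(float((P[v,u,:2]-[.4711,-.2188])@tx)*1000,1),round(float(P[v,u,2])*1000,1),int(im[v,u].mean())) for v in range(188,300,6)])
E
```

```text
235 [(188, -0.3, 2.7, 228), (194, 18.5, 87.1, 127), (200, 16.4, 93.3, 34), (206, 13.0, 94.8, 33), (212, 9.3, 95.3, 63), (218, 5.5, 95.6, 66), (224, 11.3, 119.7, 122), (230, 10.9, 126.9, 124), (236, 11.0, 134.3, 141), (242, 33.4, 187.8, 55), (248, 32.8, 190.5, 98), (254, 31.5, 191.5, 113), (260, 29.3, 191.0, 119), (266, 27.4, 191.0, 110), (272, 13.2, 170.7, 112), (278, 11.3, 171.4, 110), (284, 8.7, 171.4, 111), (290, 6.5, 171.8, 111), (296, 24.3, 200.4, 85)]
261 [(188, 22.1, 86.6, 105), (194, 20.1, 93.3, 33), (200, 17.0, 95.7, 41), (206, 14.3, 99.2, 26), (212, 14.7, 110.8, 21), (218, 14.9, 120.6, 20), (224, 12.0, 122.0, 58), (230, 8.4, 121.6, 60), (236, 4.8, 121.2, 58), (242, 32.8, 187.0, 56), (248, 32.7, 190.5, 97), (254, 31.3, 191.5, 113), (260, 29.5, 191.5, 119), (266, 27.6, 191.5, 108), (272, -15.5, 123.7, 49), (278, -19.1, 123.8, 43), (284, -23.1, 123.5, 47), (290, -26.0, 124.8, 43), (296, 24.2, 200.6, 83)]
285 [(188, -0.3, 4.7, 225), (194, 19.1, 90.6, 77), (200, 16.3, 94.1, 31), (206, 12.8, 95.3, 33), (212, 9.4, 96.8, 58), (218, 5.6, 97.0, 53), (224, 10.2, 118.1, 128), (230, 11.5, 129.1, 122), (236, 8.6, 130.2, 172), (242, 33.3, 188.3, 53), (248, 32.5, 190.4, 98), (254, 31.5, 192.1, 115), (260, 29.7, 192.2, 117), (266, 27.4, 191.5, 108), (272, 5.7, 159.0, 121), (278, 3.3, 159.6, 121), (284, 1.8, 161.6, 120), (290, -1.0, 161.6, 123), (296, 24.3, 200.9, 84)]
```

Along the wing's top the true tilt is about 3–4°; the plane fit had picked up the disc's bevelled edge. I lower slowly to contact, then ease the grip before releasing.

```bash
python3 -m inch '[{"x":-0.26,"y":-0.18,"z":0.5,"yaw":0},{"x":0,"y":0,"z":0.8,"yaw":0},{"x":0,"y":0,"z":0.6,"yaw":0},{"x":0,"y":0,"z":0.3,"yaw":0},{"x":0,"y":0,"z":0,"yaw":0}]'
```

```text
time_s: 14.6
tcp_pos: [0.4853, -0.2155, 0.0692]
eef_rot: [178.4, 1.6, -133.4]
contact_force: [-0.2, 0.8, -1.9]
gripper_width: 0.0115
```

```bash
python3 -m inch '[{"x":0,"y":0,"z":0.25,"yaw":0},{"x":0,"y":0,"z":0.15,"yaw":0},{"x":0,"y":0,"z":0,"yaw":0},{"x":0,"y":0,"z":0,"yaw":0}]'; python3 -m inch '[{"x":0,"y":0,"z":0.08,"yaw":0},{"x":0,"y":0,"z":0,"yaw":0}]'
```

```text
time_s: 14.93
tcp_pos: [0.4873, -0.2154, 0.0602]
eef_rot: [178.5, 1.7, -133.3]
contact_force: [0.7, 0.0, -0.2]
gripper_width: 0.0114
time_s: 15.1
tcp_pos: [0.4878, -0.2154, 0.0589]
eef_rot: [178.6, 1.8, -133.3]
contact_force: [-0.6, 0.1, -1.3]
gripper_width: 0.0113
```

```bash
python3 -m inch '[{"x":0,"y":0,"z":0.12,"yaw":0},{"x":0,"y":0,"z":0.04,"yaw":0}]'; python3 -m inch '[{"x":0,"y":0,"z":0.08,"yaw":0},{"x":0,"y":0,"z":0.04,"yaw":0}]'
```

```text
time_s: 15.27
tcp_pos: [0.4883, -0.2153, 0.0554]
eef_rot: [178.7, 1.8, -133.3]
contact_force: [1.2, 0.5, -1.9]
gripper_width: 0.0114
time_s: 15.43
tcp_pos: [0.4884, -0.2152, 0.0522]
eef_rot: [178.7, 1.8, -133.3]
contact_force: [0.0, 0.3, -1.7]
gripper_width: 0.0117
```

```bash
python3 -m inch '[{"x":0,"y":0,"z":0.06,"yaw":0}]'; python3 -m inch '[{"x":0,"y":0,"z":0.05,"yaw":0}]'
```

```text
time_s: 15.52
tcp_pos: [0.4891, -0.2155, 0.0517]
eef_rot: [178.8, 1.8, -133.3]
contact_force: [-5.0, 2.2, 23.7]
gripper_width: 0.0119
time_s: 15.6
tcp_pos: [0.4892, -0.2157, 0.0517]
eef_rot: [178.8, 1.8, -133.2]
contact_force: [-6.4, 3.4, 20.0]
gripper_width: 0.0114
```

```bash
python3 -m inch '[{"x":0,"y":0,"z":0,"yaw":0},{"x":0,"y":0,"z":0,"yaw":0}]' -1 6; python3 -m inch '[{"x":0,"y":0,"z":0,"yaw":0},{"x":0,"y":0,"z":0,"yaw":0}]' -1 3
```

```text
time_s: 15.77
tcp_pos: [0.4896, -0.2158, 0.0525]
eef_rot: [178.9, 1.8, -133.2]
contact_force: [-0.5, 0.0, -1.2]
gripper_width: 0.0116
time_s: 15.93
tcp_pos: [0.4896, -0.2158, 0.0523]
eef_rot: [178.9, 1.9, -133.2]
contact_force: [0.3, -0.4, -2.1]
gripper_width: 0.012
```

```bash
python3 -m inch '[{"x":0,"y":0,"z":0.05,"yaw":0},{"x":0,"y":0,"z":0.04,"yaw":0}]' -1 3; python3 -m inch '[{"x":0,"y":0,"z":0,"yaw":0},{"x":0,"y":0,"z":0,"yaw":0},{"x":0,"y":0,"z":0,"yaw":0},{"x":0,"y":0,"z":0,"yaw":0}]' -0.2; python3 -m inch '[{"x":0,"y":0,"z":-0.2,"yaw":0},{"x":0,"y":0,"z":-0.5,"yaw":0},{"x":0,"y":0,"z":-1,"yaw":0},{"x":0,"y":0,"z":-1,"yaw":0},{"x":0,"y":0,"z":-1,"yaw":0}]'; python3 -m inch '[{"x":1,"y":0,"z":-1,"yaw":0},{"x":1,"y":0,"z":-1,"yaw":0},{"x":1,"y":0,"z":-0.5,"yaw":0},{"x":0,"y":0,"z":0,"yaw":0}]'
python3 - <<'E'
from m import *
im,d,K,T=cap('top','t5'); im2,d2,K2,T2=cap('scene','s5')
for dd,k,t in((d,K,T),(d2,K2,T2)):
    P=cloud(dd,k,t);z=P[...,2]
    near=np.hypot(P[...,0]-.495,P[...,1]+.209)<.06
    for lo,hi in((.022,.034),(.048,.062)):
        m=near&(z>lo)&(z<hi)
        if m.sum()>5: print(lo,m.sum(),np.nanmedian(P[m],0),rect(P[m][:,:2]))
a=cv2.resize(im[110:270,140:400,::-1],(650,400)); b=im2[90:300,130:340,::-1]
cv2.imwrite('pics/f5.png',cv2.resize(b,(600,600)))
cv2.imwrite('pics/f5t.png',a)
E
```

```text
time_s: 16.1
tcp_pos: [0.4901, -0.2158, 0.0504]
eef_rot: [178.9, 1.9, -133.2]
contact_force: [-1.2, 0.6, 5.6]
gripper_width: 0.0122
time_s: 16.43
tcp_pos: [0.4901, -0.2157, 0.0498]
eef_rot: [178.9, 1.9, -133.2]
contact_force: [0.1, -0.8, -0.5]
gripper_width: 0.0322
time_s: 16.85
tcp_pos: [0.4852, -0.2186, 0.1403]
eef_rot: [178.3, 1.4, -133.3]
contact_force: [0.7, 0.5, -1.5]
gripper_width: 0.0349
time_s: 17.18
tcp_pos: [0.4352, -0.278, 0.2112]
eef_rot: [178.8, 1.6, -133.0]
contact_force: [0.2, 0.1, -0.0]
gripper_width: 0.0352
0.022 34 [ 0.4925168  -0.23447413  0.02905258] (array([ 0.4912, -0.2359]), array([0.0126, 0.0508]), 79.5)
0.022 174 [ 0.50181247 -0.202383    0.02977154] (array([ 0.4994, -0.2055]), array([0.063 , 0.0646]), 49.41)
0.048 49 [ 0.49821661 -0.20534516  0.05554614] (array([ 0.4981, -0.2055]), array([0.0496, 0.0114]), 45.62)
```

View pics/f5.png

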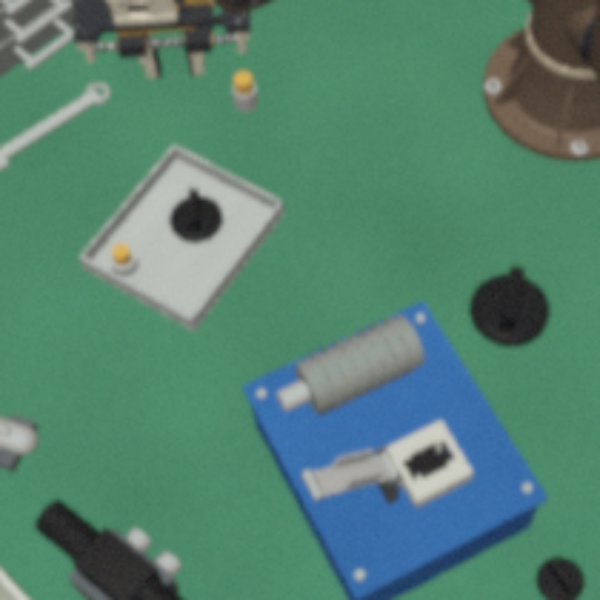

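The cap stands upright in the tray at (195,215): disc top 29.8 mm against 29 expected, wing top 55.5 mm against 55. The tab is still back at (350,475), the neck is open, and the nipple and coupling look undisturbed. The gripper is clear, so I hand in.

```bash
python3 -c "
from plant import r
print(r.get_state()['time_s'],r.get_state()['contact_force']); print(r.close_job())"
```

```text
17.2833 [ 0.52981654 -0.00900829 -1.02045585]
the job is handed in; nothing more can be done
None
```

The job is done and was handed in at 17.3 s. I folded the tab back to its stop and turned the cap counter-clockwise to about 66° from the tank's x axis. I then lifted it straight out and set it on its stem in the tray. It touched down at about 20–24 N, and I eased the grip to 3 N before opening.

**Last checks:**
- **Cap:** it stands level, with its disc top at 29.8 mm (29 expected) and its wing top at 55.5 mm (55 expected). It is centred at about (0.499, −0.206).
- **Scene:** the final picture shows the tab still folded back, the neck open, and the nipple, coupling and wrench apparently undisturbed. I judged these by eye and did not re-measure them. The oilcan is outside that picture; I did not look at it again.
- **Gripper:** it was clear of everything at a height of about 0.21 m.

**One check disagreed:** while the cap hung over the tray, a plane fit to its disc gave about 12° of tilt. The wing's top edge showed only 3–4°, and I put the larger figure down to the disc's bevelled edge. The cap settled level.

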